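# Clear the overfull mould tub and close its lid

### The job

Close up the grey mould tub so that its lid sits fully home, which it only can when nothing in the tub stands above the fill line. First put the steel weight standing in the tub back upright in its own holder on the weight rack (the big round hole), setting it down gently, then move the upper of the two stacked white blocks flat into the compartment that the weight has left, leaving the lower block in its own. Last, take the lid from the sloping stand and seat it on the tub, leaving everything else on the bench where it is.

Things in the scene. Friction and masses are not known exactly. Their poses are not given: they have to be found in the camera images.
- tub: Grey plastic open-topped tub, fixed to the bench, 90 (its x) x 220 (its y) x 58 mm high, walls and floor 4 mm, with two compartments. Origin: centre of its underside; z up. Dark fill line inside, 48 mm above the underside. The weight starts standing in one compartment, the stacked blocks in the other (which is which varies).
- bay_a (a point): Centre of the floor's upper face in the tub's +y compartment (tub x 0, y +55, z 4 mm). Each compartment is 104 mm (tub y) x 82 mm (tub x); the divider between them is 4 mm thick, its top 30 mm above the tub's underside.
- bay_b (a point): The same point in the tub's -y compartment (tub x 0, y -55, z 4 mm).
- tub_rim (a point): Centre of the tub's open mouth, level with the rim (58 mm above its underside). The mouth is 82 (tub x) x 212 mm (tub y). The seated lid's plug reaches 9 mm below the rim.
- well_big: The weight's own holder: light wooden block 84 x 84 x 20 mm fixed on the black rack strip, with a round hole 48 mm wide, 15 mm deep in its top (hole floor 5 mm above the block's underside) and a paper label showing a large dot. Origin: centre of its underside, below the hole's centre; z up. Its place among the three holders varies.
- well_square: Another fixed holder block of the same outer size, with an empty square hole 47 mm wide, labelled with a square; not for this weight. Origin: centre of underside.
- well_small: Another fixed holder block of the same outer size, with a round hole 35 mm wide holding the small weight, labelled with a small dot. Origin: centre of underside.
- weight_c (a point): Centre (half-way up, on the axis) of the steel weight in the tub: upright plain cylinder 40 mm in diameter, 70 mm high, about 0.45 kg; z is its axis. Starts on the tub floor, standing 16 mm above the rim.
- weight_small_c (a point): Centre of the small steel weight, 28 mm in diameter, 45 mm high, standing in its own small holder on the rack. Leave alone.
- block_top_c (a point): Centre of the upper white plastic block, 60 (its x) x 36 (its y) x 30 mm high, lying flat and loose on the lower block, its axes roughly parallel to the tub's. Its top starts 2 mm above the tub's rim, so the lid cannot seat.
- block_low_c (a point): Centre of the lower white plastic block, 60 (its x) x 36 (its y) x 26 mm high, flat on the tub floor in its compartment.
- lid_handle (a point): Centre of the grey lid's grip bar: 80 mm long (lid's y), 14 mm wide (its x), 14 mm high, an 18 mm gap between it and the plate. Its z is the lid's upward normal. Starts on the stand, leaning 32 degrees, z leaning to the stand's -x. Seated on the tub, the bar's centre is 89 mm above the tub's underside, over its centre, the lid's x and y along the tub's (either way round).
- lid_top (a point): Centre of the upper face of the lid's plate, 25 mm below the bar's centre along the lid's z. Plate 96 (x) x 226 (y) x 6 mm; under it a stepped plug 9 mm deep (76 x 206 mm, its lower half 70 x 200 mm) enters the tub's mouth with 3 mm to spare on each side. The lid weighs about 0.16 kg.
- stand: Fixed aluminium stand, footprint about 105 x 236 mm, whose top slopes 32 degrees, rising towards its +x, about 20 to 80 mm high, with an 8 mm lip along the low edge that holds the lid. Origin: centre of its underside; z up. The lid lifts off along the slope's normal.
- phone_p (a point): Black phone, 148 x 72 x 8 mm, lying flat; its centre. Leave alone.
- screwdriver_p (a point): Small screwdriver, 150 mm long, lying on the bench; near its middle. Leave alone.
- tweezers_p (a point): Steel tweezers lying on the bench, 147 mm long, 4 mm thick; near their middle. Leave alone.
- tape_p (a point): Roll of brown tape lying flat, 72 mm across, 18 mm high; its centre. Leave alone.

How it is judged:
On the way, in this order (a step that is already met when the one before it is completed fails the run):
1. the steel weight stands upright in its own round holder, let go (horizontal distance between weight_c and well_big below 0.008 m and z of weight_c in the frame of well_big between 0.036 and 0.044 m and angle between weight_c's own z axis and vertical below 0.06 rad and contact force between the fingers and weight below 0.1 N), for 0.2 s.
2. the upper block lies flat in the compartment that the weight left, the lower one still in its own, let go (((y of block_top_c in the frame of tub above 0.018 m and y of block_low_c in the frame of tub below -0.018 m) or (y of block_top_c in the frame of tub below -0.018 m and y of block_low_c in the frame of tub above 0.018 m)) and z of block_top_c in the frame of tub between 0.015 and 0.023 m and z of block_low_c in the frame of tub between 0.013 and 0.021 m and x of block_top_c in the frame of tub between -0.04 and 0.04 m and x of block_low_c in the frame of tub between -0.04 and 0.04 m and y of block_top_c in the frame of tub between -0.105 and 0.105 m and y of block_low_c in the frame of tub between -0.105 and 0.105 m and angle between each of block_top_c, block_low_c's own z axis and vertical below 0.1 rad and contact force between the fingers and block_top below 0.1 N), for 0.2 s.
At the end, for the whole second after the job is handed in: Weight upright in the big round holder, foot on its floor (axis within 8 mm of centre); each white block flat on the tub floor in its own compartment; lid fully home (height within 2.5 mm, level within 2 degrees, centred within 7 mm, square within 5 degrees); all at rest (horizontal distance between weight_c and well_big below 0.008 m and z of weight_c in the frame of well_big between 0.036 and 0.044 m and angle between weight_c's own z axis and vertical below 0.06 rad and ((y of block_top_c in the frame of tub above 0.018 m and y of block_low_c in the frame of tub below -0.018 m) or (y of block_top_c in the frame of tub below -0.018 m and y of block_low_c in the frame of tub above 0.018 m)) and z of block_top_c in the frame of tub between 0.015 and 0.023 m and z of block_low_c in the frame of tub between 0.013 and 0.021 m and x of block_top_c in the frame of tub between -0.04 and 0.04 m and x of block_low_c in the frame of tub between -0.04 and 0.04 m and y of block_top_c in the frame of tub between -0.105 and 0.105 m and y of block_low_c in the frame of tub between -0.105 and 0.105 m and angle between each of block_top_c, block_low_c's own z axis and vertical below 0.1 rad and z of lid_handle in the frame of tub between 0.0865 and 0.0915 m and x of lid_handle in the frame of tub between -0.007 and 0.007 m and y of lid_handle in the frame of tub between -0.007 and 0.007 m and angle between the x axis of lid_handle and the x axis of tub, either way round below 0.09 rad and angle between lid_handle's own z axis and vertical below 0.04 rad and linear speed of each of lid, weight, block_top, block_low below 0.02 m/s); the robot touches nothing.
It fails at once if the small weight or another bystander is moved by more than 40 mm (distance of any of phone_p, screwdriver_p, tweezers_p, tape_p from where it was at the start of the episode above 0.04 m or distance of weight_small_c from where it was at the start of the episode above 0.02 m).
It fails at once if the weight is dropped or rammed into its holder (over 100 N) (contact force between weight and well_big above 100 N).
It also fails if it takes over 67 s, if anything falls off the work surface, if the arm or the gripper's body presses on something with over 40 N, if the wrist force passes 120 N, or if a joint passes its speed limit or range.

### The arm

A 6-joint arm with a two-finger parallel gripper is mounted at the origin on the work surface. World frame = base frame: x ahead of the robot, y to its left, z up, the work surface at z = 0. Lengths are in m, angles in rad, forces in N, time in s.
With the tool pointing down it reaches from about 0.325 to 0.9 m from the base axis. Payload 3.5 kg.
Tool frame: the origin (TCP) lies midway between the tips of the shut fingers; the grasp point (between the pads) lies 19 mm behind it; z points along the fingers, y is the line along which they close (so a half turn about z gives the same grasp; the last joint's range is limited). The gripper opens to 85 mm and grips with 20 to 120 N. Pads are 22 mm wide; open, the fingers measure 114 mm over their backs; the gripper's body (76 mm by 85 mm) begins 54 mm behind the grasp point. The pads swing forward as they close: fully open they stand 13 mm farther back than shut.
Start: joints at [-1.452, 0.276, -0.026, 1.268, 0, 1.467], TCP at [0.137, -0.61, 0.231] pointing down, gripper open.
Joint ranges: [-3.12, 3.12], [-0.85, 1.88], [-1.08, 1.24], [-1.95, 2.15], [-1.57, 1.53], [-3.14, 3.14]. Speed limits (rad/s): [2.57, 2.57, 3.14, 3.14, 3.14, 3.14].

### API

Orientations are given as [roll, pitch, yaw] about the fixed x, y, z axes, in that order (R = Rz(yaw) Ry(pitch) Rx(roll)).
In Python, from workcell import robot gives the robot as it stands.
- The arm moves only by the tool send_rows, never from a script. Its argument "plan" is a list of rows, each an object with "grip": the gripper command: -1 is fully open, 1 is shut, values between are in proportion; "linear": the shift along the tool's x, y, z in m, a list of three; "spin": the turn about the tool's z in rad. In form: [{"grip": grip, "linear": [tx, ty, tz], "spin": spin}, ...]. A call has 1 to 20 rows; each row is the pose to reach, as a shift and turn from the pose commanded when the call began, along the tool's axes at that moment; what a row does not reach only later rows make up. A row lasts 1/12 s, in which the tool goes at most 41.7 mm and 7.16 degrees, less where a joint would pass 70% of its speed; a pose out of reach is approached as far as the arm can. A call with a gripper value outside its range is refused whole. The fingers move at their own pace and stop on an object; "grip_force" is the grip in N (left out, the last holds). Time passes only in rows, so rows that repeat a pose let the fingers close. It gives the time, the measured TCP pose, the force, the opening and the grip force at its end, in the units of the state.
- robot.sense(): the state, without advancing time (a new reading comes with each control period).
- robot.get_image(name): name is "scene" or "side" or "wrist"; returns the picture (384x512x3 uint8, blue, green, red); there is no depth.
- robot.calibration(name): a dict with "fov_y" (degrees; the focal length in pixels is half the picture's height over the tangent of half this angle, whatever the lens; pixels are square), "cx", "cy" (the principal point, pixels), "view" (4x4, takes a point from world to camera coordinates); the wrist camera has in their place "T_tool_cam" (4x4, takes a point from camera to tool coordinates, whose origin is the TCP and whose axes are the flange's). Camera axes: x right, y up, looking along -z (the intrinsics and any distortion apply to the point x, -y, -z); pixel columns grow to the right and rows downward; lengths in m; the calibration is good to about 2 mm. A picture is of the moment at which its call begins: read the wrist's pose just before it. calibration takes no time and is no camera call.
- robot.sign_off(): hands the job in; it is judged then, once.
The state is a dict: "clock": time; "qpos": joint angles; "dq": joint speeds; "effort": joint torques, N m; "ee_pos": TCP position; "orientation": TCP orientation; "contact_force": force on the tool from outside, world axes, zero at the start; "torque": the same for the moment, N m; "grip_width": finger opening in m; "gripper_force": force on a finger pad.
Only numpy, scipy, OpenCV 4.12 (cv2) and the standard library are available. Lean on these libraries where they do the work, as an engineer would, in place of code of your own. Each camera call takes 0.05 s, during which the arm holds its last target. There are 200 camera calls.

## Working session

There is one attempt and no reset: what is moved stays moved. The work goes in short steps, Python scripts to look and compute and a tool call to move; the robot and the scene stay as the last step left them, time stands still between calls to the robot, and variables do not carry over. Pictures are saved under pics/ and viewed, at most 10 in all, crops included, and the job is handed in when it is done.

Besides the shell and the picture viewer there is one more tool, called after "Emit:" as name([rows], argument=value, ...), one row to a line, values as JSON. send_rows: Moves the arm, as the interface text tells. Its arguments: {"type":"object","properties":{"plan":{"type":"array","items":{"type":"object","properties":{"grip":{"type":"number"},"linear":{"type":"array","items":{"type":"number"}},"spin":{"type":"number"}}}},"grip_force":{"type":"number"}},"required":["plan"]}

```bash
mkdir -p pics; ls
python3 - <<'E'
from workcell import robot
import cv2
print(robot.sense())
for n in ("scene","side","wrist"):
    print(n,robot.calibration(n))
    cv2.imwrite(f"pics/{n}0.png",robot.get_image(n))
E
```

```text
pics
{'clock': 0.0, 'qpos': array([-1.45238222e+00,  2.77139839e-01, -2.78876075e-02,  1.26799705e+00,
        1.16392868e-05,  1.46742040e+00]), 'dq': array([-9.85302484e-04, -2.46163517e-05,  1.91542997e-03, -1.42037038e-03,
       -4.32429309e-04, -1.53708662e-03]), 'effort': array([-2.43076196e-03, -4.45511055e+01,  2.95200956e+01,  1.63847452e-02,
       -9.60578996e-05,  9.46162061e-06]), 'ee_pos': array([ 0.13740091, -0.6089116 ,  0.23015228]), 'orientation': array([-3.13937758e+00, -2.41505875e-04,  2.21789751e-01]), 'contact_force': array([-0.49732467, -0.54290479,  0.19517468]), 'torque': array([-0.00435303, -0.00427963,  0.01481764]), 'gripper_force': 0.0, 'grip_width': 0.08537967058221528}
scene {'fov_y': 43.371278918518556, 'cx': 254.55379614897953, 'cy': 198.55092662048364, 'view': array([[ 0.00923053,  0.99969246,  0.02301719,  0.03293984],
       [-0.64162301, -0.01173367,  0.7669304 ,  0.26071665],
       [ 0.76696461, -0.02184753,  0.64131738, -1.7734354 ],
       [ 0.        ,  0.        ,  0.        ,  1.        ]])}
side {'fov_y': 54.3039360809118, 'cx': 264.6501878806431, 'cy': 189.39572339321774, 'view': array([[-0.95483929, -0.29710615, -0.0031412 ,  0.50656029],
       [ 0.22040449, -0.71534635,  0.66309988, -0.2194538 ],
       [-0.1992581 ,  0.63246149,  0.74852433, -0.99738956],
       [ 0.        ,  0.        ,  0.        ,  1.        ]])}
wrist {'fov_y': 69.9194467488079, 'cx': 255.68135960398175, 'cy': 195.24722103596093, 'T_tool_cam': array([[-6.38381159e-04,  9.52372585e-01,  3.04936144e-01,
         7.82462995e-02],
       [ 9.99999217e-01,  9.36145154e-04, -8.30266683e-04,
        -1.04165159e-03],
       [-1.07618772e-03,  3.04935375e-01, -9.52372437e-01,
        -1.42728093e-01],
       [ 0.00000000e+00,  0.00000000e+00,  0.00000000e+00,
         1.00000000e+00]])}
```

View pics/scene0.png

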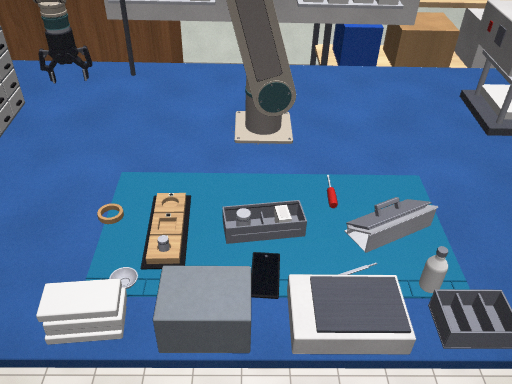

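View pics/side0.png

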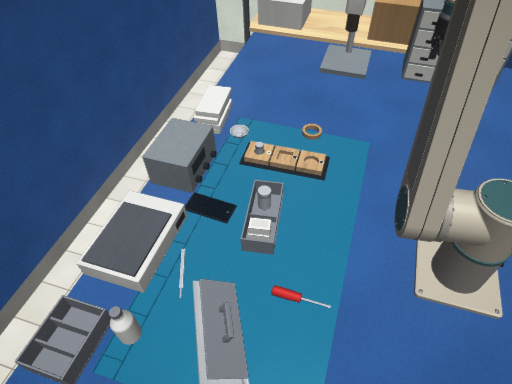

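```bash
cat > h.py <<'E'
import numpy as np, cv2
from scipy.spatial.transform import Rotation as Rn
from workcell import robot
def cam(n, s=None):
    c=robot.calibration(n); f=192/np.tan(np.radians(c["fov_y"]/2))
    if n=="wrist":
        T=np.eye(4); T[:3,:3]=Rn.from_euler("xyz",s["orientation"]).as_matrix(); T[:3,3]=s["ee_pos"]
        V=np.linalg.inv(T@c["T_tool_cam"])
    else: V=c["view"]
    return f,c["cx"],c["cy"],V
def ray(C,uv,z):
    f,cx,cy,V=C; uv=np.atleast_2d(uv).astype(float)
    d=np.c_[(uv[:,0]-cx)/f,-(uv[:,1]-cy)/f,-np.ones(len(uv))]@V[:3,:3]
    o=-V[:3,:3].T@V[:3,3]
    return o+d*((z-o[2])/d[:,2])[:,None]
def proj(C,P):
    f,cx,cy,V=C; q=np.atleast_2d(P)@V[:3,:3].T+V[:3,3]
    return np.c_[cx+f*q[:,0]/-q[:,2], cy-f*q[:,1]/-q[:,2]]
def delta(s,target,yaw=None):
    "shift in tool axes to reach world target TCP"
    R=Rn.from_euler("xyz",s["orientation"]).as_matrix()
    return R.T@(np.array(target)-s["ee_pos"])
E
python3 - <<'E'
from h import *
np.set_printoptions(precision=3,suppress=True)
S=cam("scene");D=cam("side")
print("tub rim",ray(S,[(222,206),(303,202),(306,219),(226,226)],.058))
print("weight top S/D",ray(S,(244,214),.074),ray(D,(264,189),.074))
print("hole S/D",ray(S,(171,200),.02),ray(D,(312,161),.02))
print("rack S",ray(S,[(156,193),(190,193),(185,265),(144,266)],.02))
print("base",ray(S,[(236,139),(292,139)],0))
print("lid handle",ray(S,[(376,212),(398,203)],.1),ray(D,[(222,306),(232,341)],.1))
for n in("scene","side"):
  im=cv2.imread(f"pics/{n}0.png")
  b=(cv2.resize(im[180:280,140:320],None,fx=4,fy=4,interpolation=3),cv2.resize(im[185:255,330:450],None,fx=2.4,fy=2.4)) if n=="scene" else None
  if b: cv2.imwrite("pics/c1.png",np.vstack([b[0],np.pad(b[1],((0,0),(0,720-b[1].shape[1]),(0,0)))]))
E
```

```text
tub rim [[ 0.51  -0.13   0.058]
 [ 0.489  0.098  0.058]
 [ 0.56   0.1    0.058]
 [ 0.591 -0.115  0.058]]
weight top S/D [[ 0.561 -0.068  0.074]] [[ 0.554 -0.069  0.074]]
hole S/D [[ 0.442 -0.283  0.02 ]] [[ 0.452 -0.281  0.02 ]]
rack S [[ 0.411 -0.331  0.02 ]
 [ 0.409 -0.23   0.02 ]
 [ 0.696 -0.216  0.02 ]
 [ 0.701 -0.318  0.02 ]]
base [[ 0.079 -0.099  0.   ]
 [ 0.074  0.1    0.   ]]
lid handle [[0.576 0.28  0.1  ]
 [0.538 0.347 0.1  ]] [[0.532 0.312 0.1  ]
 [0.484 0.377 0.1  ]]
```

View pics/c1.png

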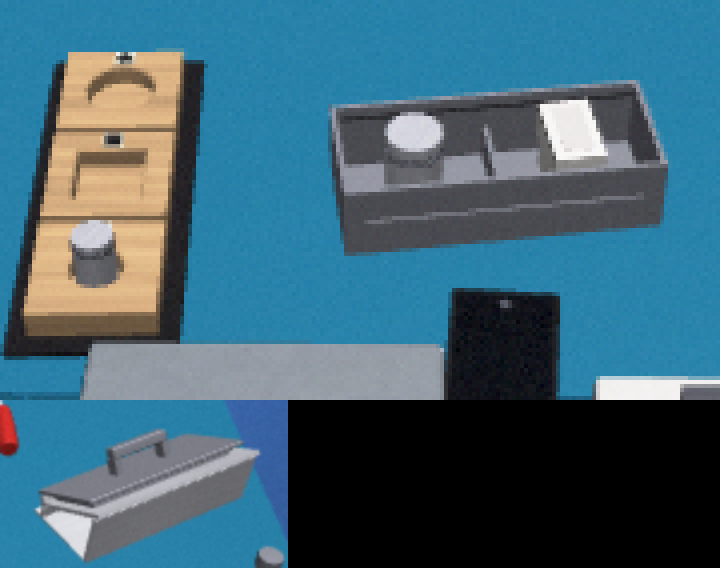

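```bash
python3 -c "
from h import *
s=robot.sense(); print(delta(s,(.58,-.13,.28)).round(3))"
```

```text
[ 0.537 -0.37  -0.049]
```

Emit:
send_rows([
  {"grip":-1,"linear":[0.135,-0.09,-0.05],"spin":0.1},
  {"grip":-1,"linear":[0.27,-0.19,-0.05],"spin":0.12},
  {"grip":-1,"linear":[0.4,-0.28,-0.05],"spin":0.12},
  {"grip":-1,"linear":[0.54,-0.37,-0.05],"spin":0.12},
  {"grip":-1,"linear":[0.54,-0.37,-0.05],"spin":0.12},
  {"grip":-1,"linear":[0.54,-0.37,-0.05],"spin":0.12},
  {"grip":-1,"linear":[0.54,-0.37,-0.05],"spin":0.12},
  {"grip":-1,"linear":[0.54,-0.37,-0.05],"spin":0.12},
  {"grip":-1,"linear":[0.54,-0.37,-0.05],"spin":0.12},
  {"grip":-1,"linear":[0.54,-0.37,-0.05],"spin":0.12},
  {"grip":-1,"linear":[0.54,-0.37,-0.05],"spin":0.12},
  {"grip":-1,"linear":[0.54,-0.37,-0.05],"spin":0.12},
  {"grip":-1,"linear":[0.54,-0.37,-0.05],"spin":0.12},
  {"grip":-1,"linear":[0.54,-0.37,-0.05],"spin":0.12},
  {"grip":-1,"linear":[0.54,-0.37,-0.05],"spin":0.12},
  {"grip":-1,"linear":[0.54,-0.37,-0.05],"spin":0.12},
  {"grip":-1,"linear":[0.54,-0.37,-0.05],"spin":0.12},
  {"grip":-1,"linear":[0.54,-0.37,-0.05],"spin":0.12},
  {"grip":-1,"linear":[0.54,-0.37,-0.05],"spin":0.12},
  {"grip":-1,"linear":[0.54,-0.37,-0.05],"spin":0.12},
])

```text
clock: 1.82
ee_pos: [0.5819, -0.1308, 0.281]
orientation: [-3.141, 0.001, 0.1]
contact_force: [-0.1, 0.3, -0.1]
grip_width: 0.0849
gripper_force: 0.0
```

Run:
```python
from h import *
s=robot.sense(); im=robot.get_image("wrist"); np.save("w1.npy",np.r_[s["ee_pos"],s["orientation"]])
cv2.imwrite("pics/w1raw.png",im); cv2.imwrite("pics/w1.png",cv2.resize(im,(800,600),interpolation=2)); print(s["ee_pos"],s["orientation"],s["clock"])
```

```text
[ 0.58189506 -0.13076668  0.28097781] [-3.14149211e+00  1.08397253e-03  1.00499029e-01] 1.8167
```

View pics/w1.png

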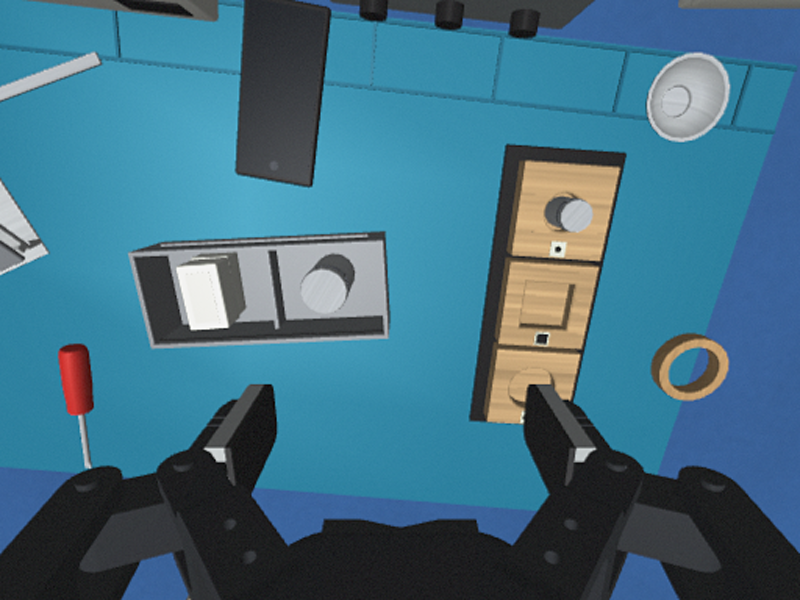

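Run:
```python
from h import *
np.set_printoptions(precision=3,suppress=True)
a=np.load("w1.npy"); s=dict(ee_pos=a[:3],orientation=a[3:]); W=cam("wrist",s); k=1.5625
S=cam("scene")
def r(p,z): return ray(W,np.array(p)/k,z)
t=r([(131,252),(386,233),(388,337),(153,347)],.058); print("rim",t,t.mean(0)[:2])
e=lambda i,j:np.linalg.norm(t[i]-t[j]); print(e(0,1),e(1,2),e(2,3),e(3,0))
print("rimS",ray(S,[(140+331/4,180+105/4),(140+640/4,180+82/4),(140+666/4,180+162/4),(140+342/4,180+193/4)],.058))
print("yaws",[np.degrees(np.arctan2(-(t[i]-t[j])[0],(t[i]-t[j])[1])) for i,j in((0,1),(3,2))])
print("weight",r((325,291),.074), "top blk",r([(177,262),(216,258),(228,328),(190,331)],.06),r((203,295),.06))
print("low round block TL,TR,BL", r([(494,349),(580,349),(486,421)],.026),"hole c",r((531,389),.026),"left edge",r((509,387),.026))
print("small blk",r([(523,162),(620,164),(600,262),(511,255)],.026), "S",ray(S,[(140+68/4,180+53/4),(140+184/4,180+53/4)],.026))
```

```text
rim [[ 0.568  0.101  0.058]
 [ 0.606 -0.116  0.058]
 [ 0.511 -0.127  0.058]
 [ 0.48   0.088  0.058]] [ 0.541 -0.013]
0.22010849679926006 0.09503099990860285 0.21729681341983687 0.08868079767904162
rimS [[ 0.511 -0.127  0.058]
 [ 0.483  0.09   0.058]
 [ 0.566  0.101  0.058]
 [ 0.6   -0.116  0.058]]
yaws [np.float64(9.956882125424984), np.float64(8.318728537529271)]
weight [[ 0.554 -0.069  0.074]] top blk [[0.563 0.061 0.06 ]
 [0.57  0.027 0.06 ]
 [0.506 0.018 0.06 ]
 [0.5   0.053 0.06 ]] [[0.536 0.04  0.06 ]]
low round block TL,TR,BL [[ 0.496 -0.234  0.026]
 [ 0.504 -0.32   0.026]
 [ 0.413 -0.24   0.026]] hole c [[ 0.455 -0.28   0.026]] left edge [[ 0.455 -0.257  0.026]]
small blk [[ 0.675 -0.23   0.026]
 [ 0.682 -0.315  0.026]
 [ 0.594 -0.319  0.026]
 [ 0.592 -0.234  0.026]] S [[ 0.419 -0.326  0.026]
 [ 0.417 -0.241  0.026]]
```

```bash
python3 -c "
from h import *
s=robot.sense(); print(delta(s,(.554,-.069,.036)).round(4))"
```

```text
[-0.0213 -0.0645  0.2451]
```

Emit:
send_rows([
  {"grip":-0.46,"linear":[-0.021,-0.04,0.03],"spin":-0.06},
  {"grip":-0.46,"linear":[-0.021,-0.0645,0.06],"spin":-0.06},
  {"grip":-0.46,"linear":[-0.021,-0.0645,0.1],"spin":-0.06},
  {"grip":-0.46,"linear":[-0.021,-0.0645,0.13],"spin":-0.06},
  {"grip":-0.46,"linear":[-0.021,-0.0645,0.15],"spin":-0.06},
  {"grip":-0.46,"linear":[-0.021,-0.0645,0.15],"spin":-0.06},
  {"grip":-0.46,"linear":[-0.021,-0.0645,0.15],"spin":-0.06},
])

```text
clock: 2.45
ee_pos: [0.5538, -0.0686, 0.1305]
orientation: [-3.141, 0.003, 0.16]
contact_force: [0.4, 0.6, 1.2]
grip_width: 0.0624
gripper_force: 0.0
```

Run:
```python
from h import *
s=robot.sense(); im=robot.get_image("wrist"); W=cam("wrist",s)
for P,c in (((.554,-.069,.074),(0,0,255)),((.535,.040,.06),(0,255,0)),((.455,-.28,.026),(255,0,0))):
    u=proj(W,P)[0]; print(u)
a=np.r_[s["ee_pos"],s["orientation"]]; np.save("w2.npy",a); print(a.round(4),s["grip_width"],delta(s,(.554,-.069,.036)))
cv2.imwrite("pics/w2.png",cv2.resize(im,(800,600),interpolation=2))
```

```text
[257.43453286 212.57605887]
[123.66744117 207.99456042]
[433.4765011  308.55301058]
[ 5.5380e-01 -6.8600e-02  1.3050e-01 -3.1405e+00  2.7000e-03  1.6010e-01] 0.062395878525169125 [0.0003463  0.00051702 0.09453804]
```

View pics/w2.png

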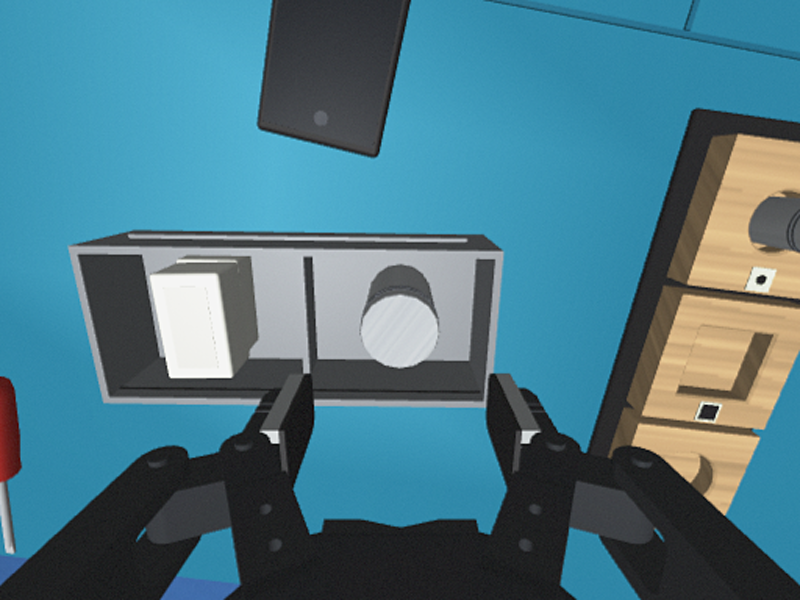

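Emit:
send_rows([
  {"grip":-0.46,"linear":[0.0,0.0,0.03],"spin":0},
  {"grip":-0.46,"linear":[0.0,0.0,0.06],"spin":0},
  {"grip":-0.46,"linear":[0.0,0.0,0.08],"spin":0},
  {"grip":-0.46,"linear":[0.0,0.0,0.0945],"spin":0},
  {"grip":-0.46,"linear":[0.0,0.0,0.0945],"spin":0},
  {"grip":-0.46,"linear":[0.0,0.0,0.0945],"spin":0},
  {"grip":0.3,"linear":[0.0,0.0,0.0945],"spin":0},
  {"grip":0.3,"linear":[0.0,0.0,0.0945],"spin":0},
  {"grip":0.3,"linear":[0.0,0.0,0.0945],"spin":0},
  {"grip":0.3,"linear":[0.0,0.0,0.0945],"spin":0},
  {"grip":0.3,"linear":[0.0,0.0,0.0945],"spin":0},
  {"grip":0.3,"linear":[0.0,0.0,0.0945],"spin":0},
], grip_force=60)

```text
clock: 3.5
ee_pos: [0.5578, -0.0685, 0.0395]
orientation: [3.139, -0.005, 0.162]
contact_force: [-1.4, -0.1, 7.1]
grip_width: 0.0387
gripper_force: 60.0
```

Emit:
send_rows([
  {"grip":0.3,"linear":[0.0,0.0,-0.015],"spin":0},
  {"grip":0.3,"linear":[0.0,0.0,-0.035],"spin":0},
  {"grip":0.3,"linear":[0.0,0.0,-0.065],"spin":0},
  {"grip":0.3,"linear":[0.0,0.0,-0.095],"spin":0},
  {"grip":0.3,"linear":[0.0,0.0,-0.115],"spin":0},
  {"grip":0.3,"linear":[0.0,0.0,-0.115],"spin":0},
  {"grip":0.3,"linear":[0.0,0.0,-0.115],"spin":0},
])

```text
clock: 4.08
ee_pos: [0.5563, -0.0682, 0.1529]
orientation: [3.14, -0.003, 0.162]
contact_force: [-0.4, -1.1, -4.6]
grip_width: 0.0387
gripper_force: 61.2
```

Run:
```python
from h import *
s=robot.sense(); print(s["ee_pos"],s["orientation"],s["grip_width"],s["contact_force"],s["qpos"]); print(delta(s,(.455,-.28,.15)))
im=robot.get_image("wrist"); cv2.imwrite("pics/w3.png",im)
```

```text
[ 0.55632121 -0.068154    0.15290635] [ 3.14036095e+00 -2.87073346e-03  1.61788262e-01] 0.038681103216764066 [-0.40625856 -1.1312802  -4.63673669] [-2.37226049e-01  2.14796151e-01 -2.77648867e-01  1.07522756e+00
 -1.96432350e-05  2.74258008e+00]
[-0.1341307   0.19275505  0.00275873]
```

View pics/w3.png

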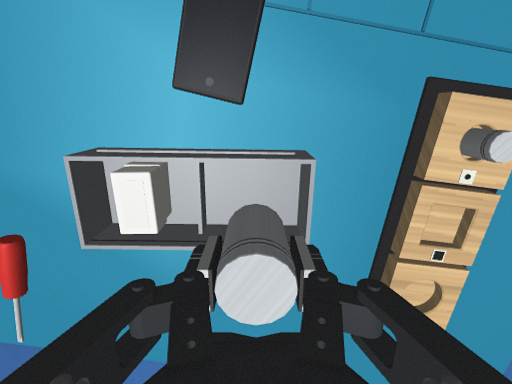

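```bash
python3 -c "
from h import *
s=robot.sense(); print(delta(s,(.43,-.17,.155))); print(proj(cam('wrist',s),s['ee_pos']+np.array([0,0,.0345])))"
```

```text
[-0.13957976  0.08079822 -0.00380524]
[[257.7960538  285.01584099]]
```

Emit:
send_rows([
  {"grip":0.3,"linear":[-0.035,0.02,-0.005],"spin":0},
  {"grip":0.3,"linear":[-0.07,0.04,-0.005],"spin":0},
  {"grip":0.3,"linear":[-0.105,0.06,-0.005],"spin":0},
  {"grip":0.3,"linear":[-0.14,0.08,-0.005],"spin":0},
  {"grip":0.3,"linear":[-0.14,0.08,-0.005],"spin":0},
  {"grip":0.3,"linear":[-0.14,0.08,-0.005],"spin":0},
  {"grip":0.3,"linear":[-0.14,0.08,-0.005],"spin":0},
])

```text
clock: 4.72
ee_pos: [0.4289, -0.1689, 0.155]
orientation: [-3.139, 0.002, 0.161]
contact_force: [-0.1, 0.3, -3.1]
grip_width: 0.0387
gripper_force: 61.6
```

Run:
```python
from h import *
s=robot.sense(); im=robot.get_image("wrist"); W=cam("wrist",s); np.save("w4.npy",np.r_[s["ee_pos"],s["orientation"]])
u=proj(W,(.455,-.28,.026))[0]; x0,y0=[max(0,int(v)) for v in u-[80,75]]; print(u,x0,y0,s["ee_pos"])
cv2.imwrite("pics/w4.png",cv2.resize(im[y0:y0+150,x0:x0+160],None,fx=5,fy=4 if 0 else 5,interpolation=2)[:600])
cv2.imwrite("pics/w4raw.png",im)
cv2.imwrite("pics/w4.png",cv2.resize(im[y0:y0+150,x0:x0+160],None,fx=4,fy=4,interpolation=2))
```

```text
[368.40258144 179.32014047] 288 104 [ 0.42891733 -0.1689125   0.1550424 ]
```

View pics/w4.png

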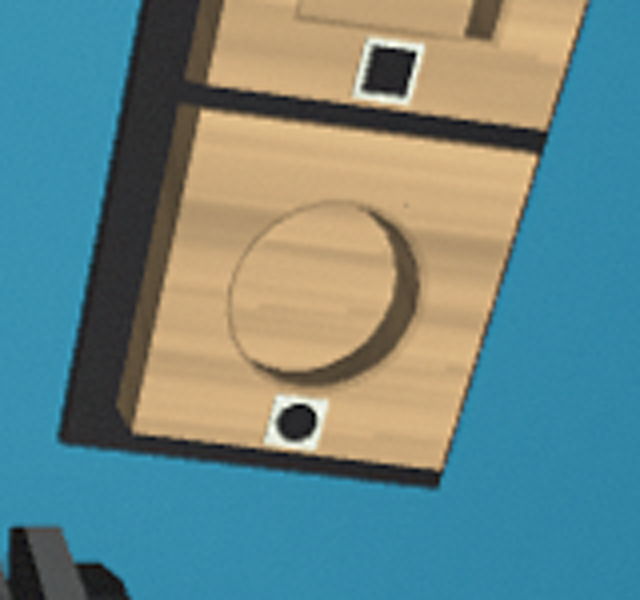

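Run:
```python
from h import *
a=np.load("w4.npy"); s=dict(ee_pos=a[:3],orientation=a[3:]); W=cam("wrist",s)
g=lambda p:np.array(p)/4+[288,104]
for z in(.02,.024,.028):
    t=ray(W,g([(200,110),(540,153),(440,472),(132,433)]),z)
    print(z,ray(W,g((323.5,293)),z)[0],t.mean(0),[np.linalg.norm(t[i]-t[i-1]).round(4) for i in range(4)], (ray(W,g((419,293)),z)-ray(W,g((228,293)),z))[0])
q=robot.sense(); print(delta(q,(.455,-.28,.11)))
```

```text
0.02 [ 0.45609287 -0.28260207  0.02      ] [ 0.45454838 -0.2839939   0.02      ] [np.float64(0.0862), np.float64(0.0865), np.float64(0.0872), np.float64(0.086)] [ 0.00793018 -0.04897973  0.        ]
0.024 [ 0.45681565 -0.28077258  0.024     ] [ 0.45529341 -0.28214436  0.024     ] [np.float64(0.0849), np.float64(0.0853), np.float64(0.0859), np.float64(0.0847)] [ 0.00781592 -0.04827401  0.        ]
0.028 [ 0.45753842 -0.27894309  0.028     ] [ 0.45603844 -0.28029481  0.028     ] [np.float64(0.0837), np.float64(0.084), np.float64(0.0847), np.float64(0.0835)] [ 0.00770166 -0.0475683   0.        ]
[0.00706583 0.11392242 0.04526637]
```

Emit:
send_rows([
  {"grip":0.3,"linear":[0.003,0.03,0.0],"spin":0},
  {"grip":0.3,"linear":[0.006,0.065,0.0],"spin":0},
  {"grip":0.3,"linear":[0.01,0.095,0.015],"spin":0},
  {"grip":0.3,"linear":[0.0105,0.1145,0.035],"spin":0},
  {"grip":0.3,"linear":[0.0105,0.1145,0.06],"spin":0},
  {"grip":0.3,"linear":[0.0105,0.1145,0.07],"spin":0},
  {"grip":0.3,"linear":[0.0105,0.1145,0.07],"spin":0},
  {"grip":0.3,"linear":[0.0105,0.1145,0.07],"spin":0},
  {"grip":0.3,"linear":[0.0105,0.1145,0.07],"spin":0},
])

```text
clock: 5.52
ee_pos: [0.4598, -0.2802, 0.0876]
orientation: [3.141, -0.001, 0.163]
contact_force: [1.0, -0.3, -3.6]
grip_width: 0.0385
gripper_force: 62.2
```

Run:
```python
from h import *
s=robot.sense(); print(s["ee_pos"],s["orientation"],s["contact_force"]); print(delta(s,(.4585,-.28,.0465)))
im=robot.get_image("wrist"); cv2.imwrite("pics/w5.png",im)
```

```text
[ 0.45981337 -0.28020094  0.08761464] [ 3.14092873e+00 -8.08879911e-04  1.63472699e-01] [ 1.00684775 -0.28880462 -3.6177797 ]
[-0.00129641 -0.00043931  0.04111332]
```

View pics/w5.png

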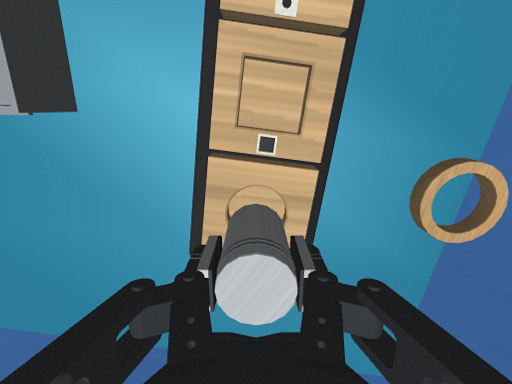

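Emit:
send_rows([
  {"grip":0.3,"linear":[-0.001,0,0.012],"spin":0},
  {"grip":0.3,"linear":[-0.001,0,0.024],"spin":0},
  {"grip":0.3,"linear":[-0.001,0,0.031],"spin":0},
  {"grip":0.3,"linear":[-0.001,0,0.035],"spin":0},
  {"grip":0.3,"linear":[-0.001,0,0.037],"spin":0},
  {"grip":0.3,"linear":[-0.001,0,0.039],"spin":0},
  {"grip":0.3,"linear":[-0.001,0,0.039],"spin":0},
  {"grip":0.3,"linear":[-0.001,0,0.039],"spin":0},
])

```text
clock: 6.23
ee_pos: [0.4583, -0.2812, 0.0483]
orientation: [3.141, -0.001, 0.162]
contact_force: [-0.4, -0.2, -2.7]
grip_width: 0.0387
gripper_force: 62.2
```

Emit:
send_rows([
  {"grip":0.3,"linear":[0,0,0.001],"spin":0},
  {"grip":0.3,"linear":[0,0,0.002],"spin":0},
  {"grip":0.3,"linear":[0,0,0.003],"spin":0},
  {"grip":0.3,"linear":[0,0,0.003],"spin":0},
])

```text
clock: 6.57
ee_pos: [0.4585, -0.2813, 0.0466]
orientation: [3.141, -0.001, 0.162]
contact_force: [-2.6, 1.7, 7.7]
grip_width: 0.0389
gripper_force: 63.4
```

Emit:
send_rows([
  {"grip":-0.4,"linear":[0,0,0],"spin":0},
  {"grip":-0.4,"linear":[0,0,0],"spin":0},
  {"grip":-0.4,"linear":[0,0,0],"spin":0},
  {"grip":-0.4,"linear":[0,0,0],"spin":0},
  {"grip":-0.4,"linear":[0,0,-0.02],"spin":0},
  {"grip":-0.4,"linear":[0,0,-0.05],"spin":0},
  {"grip":-0.4,"linear":[0,0,-0.09],"spin":0},
  {"grip":-0.4,"linear":[0,0,-0.11],"spin":0},
  {"grip":-0.4,"linear":[0,0,-0.11],"spin":0},
  {"grip":-0.4,"linear":[0,0,-0.11],"spin":0},
  {"grip":-0.4,"linear":[0,0,-0.11],"spin":0},
])

```text
clock: 7.48
ee_pos: [0.4574, -0.2805, 0.154]
orientation: [-3.141, 0.001, 0.162]
contact_force: [-0.3, 0.2, -0.5]
grip_width: 0.06
gripper_force: 0.0
```

Run:
```python
from h import *
s=robot.sense(); W=cam("wrist",s); im=robot.get_image("wrist"); D=cam("side"); im2=robot.get_image("side")
print(s["ee_pos"],s["grip_width"]); print("pred top",proj(W,(.457,-.28,.081)),proj(D,[(.457,-.28,.081),(.457,-.28,.011)]))
print(delta(s,(.535,.040,.16)))
x,y=proj(D,(.457,-.28,.05))[0].astype(int); print(x,y)
c=cv2.resize(im2[y-48:y+48,x-36:x+36],None,fx=4,fy=4,interpolation=2)
cv2.imwrite("pics/w6.png",np.hstack([im,c]))
```

```text
[ 0.45739544 -0.2805071   0.15397677] 0.06001177281181718
pred top [[256.12977257 205.93794856]] [[312.22866027 147.3647341 ]
 [310.31135558 162.93699727]]
[ 0.12820647 -0.30382964 -0.00584784]
311 154
```

View pics/w6.png

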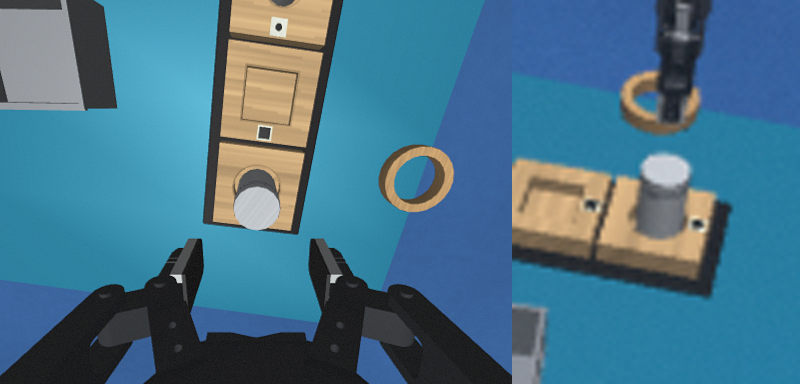

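Run:
```python
from h import *
a=np.load("w2.npy"); W=cam("wrist",dict(ee_pos=a[:3],orientation=a[3:])); k=1.5625
t=ray(W,np.array([(151,275),(219,270),(234,377),(168,378)])/k,.06); print(t,t.mean(0))
r=ray(W,np.array([(70,246),(503,249),(491,406),(105,402)])/k,.058); print("rim",r,r.mean(0),[np.linalg.norm(r[i]-r[i-1]) for i in range(4)])
s=robot.sense();print(delta(s,(*t.mean(0)[:2],.04)),s["qpos"])
```

```text
[[0.55908881 0.06162435 0.06      ]
 [0.56723066 0.02745043 0.06      ]
 [0.50763233 0.01740035 0.06      ]
 [0.50122957 0.05335107 0.06      ]] [0.53379534 0.03995655 0.06      ]
rim [[ 0.56718743  0.10279057  0.058     ]
 [ 0.60037096 -0.11313794  0.058     ]
 [ 0.51125162 -0.12732219  0.058     ]
 [ 0.47895652  0.08978376  0.058     ]] [ 0.53944163 -0.01197145  0.058     ] [np.float64(0.08918446905873496), np.float64(0.21846342765445703), np.float64(0.09024106615468817), np.float64(0.21949479781905223)]
[ 0.12787447 -0.30300117  0.113431  ] [-6.70587353e-01  1.77123187e-01 -3.24487026e-01  1.07287812e+00
  1.34659198e-05  2.30921830e+00]
```

Emit:
send_rows([
  {"grip":-0.4,"linear":[0.016,-0.038,-0.01],"spin":0},
  {"grip":-0.4,"linear":[0.032,-0.076,-0.01],"spin":0},
  {"grip":-0.4,"linear":[0.048,-0.114,-0.01],"spin":0},
  {"grip":-0.4,"linear":[0.064,-0.152,-0.01],"spin":0},
  {"grip":-0.4,"linear":[0.08,-0.19,-0.01],"spin":0.005},
  {"grip":-0.4,"linear":[0.096,-0.228,0.0],"spin":0.01},
  {"grip":-0.4,"linear":[0.112,-0.265,0.0],"spin":0.01},
  {"grip":-0.4,"linear":[0.128,-0.303,0.01],"spin":0.01},
  {"grip":-0.4,"linear":[0.128,-0.303,0.03],"spin":0.01},
  {"grip":-0.4,"linear":[0.128,-0.303,0.06],"spin":0.01},
  {"grip":-0.4,"linear":[0.128,-0.303,0.06],"spin":0.01},
  {"grip":-0.4,"linear":[0.128,-0.303,0.06],"spin":0.01},
  {"grip":-0.4,"linear":[0.128,-0.303,0.06],"spin":0.01},
], grip_force=40)

```text
clock: 8.67
ee_pos: [0.5351, 0.0384, 0.0947]
orientation: [-3.141, 0.001, 0.151]
contact_force: [0.4, -0.4, 0.3]
grip_width: 0.0599
gripper_force: 0.0
```

Run:
```python
from h import *
s=robot.sense();print(delta(s,(.534,.040,.04)),s["ee_pos"])
W=cam("wrist",s); im=robot.get_image("wrist"); m=(im.min(2)>200).astype(np.uint8)
n,l,st,c=cv2.connectedComponentsWithStats(m); i=[i for i in range(1,n) if st[i,4]>300]; print(st[i],c[i])
P=np.array([(.534,.040,.06)]); d=np.array([np.cos(.145),np.sin(.145),0]); e=np.array([-d[1],d[0],0])
print(proj(W,P),proj(W,[P[0]+a*.03*d+b*.018*e for a,b in((1,1),(1,-1),(-1,-1),(-1,1))]))
```

```text
[-0.00077991 -0.00173489  0.05471356] [0.53510408 0.0384002  0.09471209]
[[   0   68   43   80 1349]
 [  23  148   30   22  302]
 [ 226  186   52   77 3817]] [[ 15.40770941 112.64566345]
 [ 38.19536424 157.39403974]
 [252.62667016 223.46895468]]
[[254.50523171 225.29057602]] [[227.80732378 184.00388982]
 [281.56784017 184.27805215]
 [278.76751806 262.81072199]
 [229.88834359 262.59668837]]
```

Emit:
send_rows([
  {"grip":-0.4,"linear":[-0.001,-0.002,0.02],"spin":0},
  {"grip":-0.4,"linear":[-0.001,-0.002,0.04],"spin":0},
  {"grip":-0.4,"linear":[-0.001,-0.002,0.055],"spin":0},
  {"grip":-0.4,"linear":[-0.001,-0.002,0.055],"spin":0},
  {"grip":-0.4,"linear":[-0.001,-0.002,0.055],"spin":0},
  {"grip":0.4,"linear":[-0.001,-0.002,0.055],"spin":0},
  {"grip":0.4,"linear":[-0.001,-0.002,0.055],"spin":0},
  {"grip":0.4,"linear":[-0.001,-0.002,0.055],"spin":0},
  {"grip":0.4,"linear":[-0.001,-0.002,0.055],"spin":0},
  {"grip":0.4,"linear":[-0.001,-0.002,0.055],"spin":0},
  {"grip":0.4,"linear":[-0.001,-0.002,0.055],"spin":0},
])

```text
clock: 9.63
ee_pos: [0.5363, 0.0403, 0.0419]
orientation: [3.14, -0.004, 0.152]
contact_force: [-0.3, -0.6, 5.8]
grip_width: 0.035
gripper_force: 41.7
```

Emit:
send_rows([
  {"grip":0.4,"linear":[0,0,-0.02],"spin":0},
  {"grip":0.4,"linear":[0,0,-0.05],"spin":0},
  {"grip":0.4,"linear":[0,0,-0.08],"spin":0},
  {"grip":0.4,"linear":[0,0.01,-0.09],"spin":0},
  {"grip":0.4,"linear":[-0.001,0.04,-0.09],"spin":0},
  {"grip":0.4,"linear":[-0.002,0.075,-0.09],"spin":0},
  {"grip":0.4,"linear":[-0.003,0.108,-0.09],"spin":0},
  {"grip":0.4,"linear":[-0.003,0.108,-0.08],"spin":0},
  {"grip":0.4,"linear":[-0.003,0.108,-0.06],"spin":0},
  {"grip":0.4,"linear":[-0.003,0.108,-0.06],"spin":0},
  {"grip":0.4,"linear":[-0.003,0.108,-0.06],"spin":0},
])

```text
clock: 10.55
ee_pos: [0.5456, -0.0664, 0.0982]
orientation: [-3.14, 0.004, 0.151]
contact_force: [0.3, -0.4, -0.5]
grip_width: 0.0352
gripper_force: 40.8
```

Run:
```python
from h import *
s=robot.sense();print(delta(s,(.549,-.067,.016)),s["ee_pos"],s["grip_width"])
W=cam("wrist",s); im=robot.get_image("wrist"); m=(im.min(2)>200).astype(np.uint8)
n,l,st,c=cv2.connectedComponentsWithStats(m); i=[i for i in range(1,n) if st[i,4]>300]; print(st[i],c[i])
p=s["ee_pos"]+[0,0,.018]
print("held",proj(W,p),"low",proj(W,(.534,.04,.03)),proj(W,[(.5395+.06*-np.sin(.152),-.0125+.06*np.cos(.152),.058)]))
cv2.imwrite("pics/w7.png",im)
```

```text
[0.00362953 0.00121847 0.08216716] [ 0.54557802 -0.06642983  0.09818312] 0.035249997580035115
[[  95  166   52   69 2881]
 [ 220  217   70   99 6500]] [[121.40958001 199.72370705]
 [255.44476923 265.512     ]]
held [[257.49235159 265.50258229]] low [[125.34689678 202.08255898]] [[ 98.14827984 218.33587787]]
```

Emit:
send_rows([
  {"grip":0.4,"linear":[0.003,0.001,0.02],"spin":0},
  {"grip":0.4,"linear":[0.003,0.001,0.045],"spin":0},
  {"grip":0.4,"linear":[0.003,0.001,0.065],"spin":0},
  {"grip":0.4,"linear":[0.003,0.001,0.075],"spin":0},
  {"grip":0.4,"linear":[0.003,0.001,0.078],"spin":0},
  {"grip":0.4,"linear":[0.003,0.001,0.08],"spin":0},
  {"grip":0.4,"linear":[0.003,0.001,0.08],"spin":0},
  {"grip":0.4,"linear":[0.003,0.001,0.08],"spin":0},
])

```text
clock: 11.27
ee_pos: [0.552, -0.0674, 0.0212]
orientation: [3.141, -0.002, 0.152]
contact_force: [-0.0, -0.0, -0.1]
grip_width: 0.0349
gripper_force: 40.8
```

Emit:
send_rows([
  {"grip":0.4,"linear":[-0.002,0.0,0.002],"spin":0},
  {"grip":0.4,"linear":[-0.002,0.0,0.003],"spin":0},
  {"grip":0.4,"linear":[-0.002,0.0,0.004],"spin":0},
  {"grip":0.4,"linear":[-0.002,0.0,0.004],"spin":0},
])

```text
clock: 11.6
ee_pos: [0.5488, -0.0676, 0.016]
orientation: [3.141, -0.0, 0.152]
contact_force: [0.7, -0.6, -0.2]
grip_width: 0.0351
gripper_force: 41.0
```

Emit:
send_rows([
  {"grip":0.4,"linear":[0,0.0,0.001],"spin":0},
  {"grip":0.4,"linear":[0,0.0,0.002],"spin":0},
  {"grip":0.4,"linear":[0,0.0,0.002],"spin":0},
])

```text
clock: 11.85
ee_pos: [0.5488, -0.0676, 0.0159]
orientation: [3.141, 0.0, 0.152]
contact_force: [-5.0, 0.4, 14.3]
grip_width: 0.0349
gripper_force: 42.5
```

Emit:
send_rows([
  {"grip":-0.3,"linear":[0,0.0,0.0],"spin":0},
  {"grip":-0.3,"linear":[0,0.0,0.0],"spin":0},
  {"grip":-0.3,"linear":[0,0.0,0.0],"spin":0},
  {"grip":-0.3,"linear":[0,0.0,0.0],"spin":0},
  {"grip":-0.3,"linear":[0,0.0,-0.01],"spin":0},
  {"grip":-0.3,"linear":[0,0.0,-0.03],"spin":0},
  {"grip":-0.3,"linear":[0,0.0,-0.06],"spin":0},
  {"grip":-0.3,"linear":[0,0.0,-0.1],"spin":0},
  {"grip":-0.3,"linear":[0,0.0,-0.14],"spin":0},
  {"grip":-0.3,"linear":[0,0.0,-0.18],"spin":0},
  {"grip":-0.3,"linear":[0,0.0,-0.22],"spin":0},
  {"grip":-0.3,"linear":[0,0.0,-0.24],"spin":0},
  {"grip":-0.3,"linear":[0,0.0,-0.24],"spin":0},
  {"grip":-0.3,"linear":[0,0.0,-0.24],"spin":0},
])

```text
clock: 13.02
ee_pos: [0.5498, -0.0677, 0.2562]
orientation: [3.14, -0.004, 0.152]
contact_force: [-0.2, 0.3, -0.9]
grip_width: 0.0556
gripper_force: 0.0
```

Run:
```python
from h import *
np.set_printoptions(precision=4,suppress=True)
s=robot.sense(); print(s["ee_pos"],s["orientation"]); W=cam("wrist",s); im=robot.get_image("wrist"); m=(im.min(2)>200).astype(np.uint8)
n,l,st,c=cv2.connectedComponentsWithStats(m)
for i in range(1,n):
    if st[i,4]>200: print(st[i],c[i],ray(W,c[i],.034)[0],ray(W,c[i],.03)[0])
def tri(ps):
    A=[];b=[]
    for C,(u,v) in ps:
        f,cx,cy,V=C; R,t=V[:3,:3],V[:3,3]
        x=(u-cx)/f;y=-(v-cy)/f
        A+=[R[0]+x*R[2],R[1]+y*R[2]];b+=[-t[0]-x*t[2],-t[1]-y*t[2]]
    A=np.array(A);b=np.array(b);p=np.linalg.lstsq(A,b,rcond=None)[0];return p,(A@p-b)*1e3
S,D=cam("scene"),cam("side")
print(tri([(S,(387,204)),(D,(227,323))]),tri([(S,(375,208)),(D,(225,305))]),tri([(S,(399,199)),(D,(232,341))]))
```

```text
[ 0.5498 -0.0677  0.2562] [ 3.1399 -0.0041  0.1518]
[  0  73  49  53 855] [22.4175 96.3404] [0.597  0.2346 0.034 ] [0.5966 0.2378 0.03  ]
[ 160  146   29   43 1096] [174.0438 166.8385] [0.5357 0.0419 0.034 ] [0.5347 0.043  0.03  ]
[ 242  150   26   43 1079] [254.798  170.6302] [ 0.5469 -0.0666  0.034 ] [ 0.5461 -0.0668  0.03  ]
(array([0.5124, 0.3317, 0.0719]), array([ 2.9681, -1.6548,  2.5298,  2.1847])) (array([0.5317, 0.2941, 0.0733]), array([ 3.0152, -1.7584,  2.574 ,  2.2847])) (array([0.4891, 0.3682, 0.0729]), array([ 0.4285, -0.232 ,  0.3669,  0.3078]))
```

Emit:
send_rows([
  {"grip":-0.3,"linear":[0,-0.03,0.0],"spin":-0.12},
  {"grip":-0.3,"linear":[0,-0.06,0.0],"spin":-0.24},
  {"grip":-0.3,"linear":[0,-0.09,0.0],"spin":-0.36},
  {"grip":-0.3,"linear":[0,-0.12,0.0],"spin":-0.48},
  {"grip":-0.3,"linear":[0,-0.15,0.0],"spin":-0.6},
  {"grip":-0.3,"linear":[0,-0.18,0.0],"spin":-0.72},
  {"grip":-0.3,"linear":[0,-0.21,0.0],"spin":-0.84},
  {"grip":-0.3,"linear":[0,-0.24,0.0],"spin":-0.96},
  {"grip":-0.3,"linear":[0,-0.27,0.0],"spin":-1.08},
  {"grip":-0.3,"linear":[0,-0.3,0.0],"spin":-1.2},
  {"grip":-0.3,"linear":[0,-0.33,0.0],"spin":-1.32},
  {"grip":-0.3,"linear":[0,-0.36,0.0],"spin":-1.44},
  {"grip":-0.3,"linear":[0,-0.39,0.0],"spin":-1.56},
  {"grip":-0.3,"linear":[0,-0.42,0.0],"spin":-1.68},
  {"grip":-0.3,"linear":[0.004,-0.447,0.01],"spin":-1.8},
  {"grip":-0.3,"linear":[0.004,-0.447,0.01],"spin":-1.92},
  {"grip":-0.3,"linear":[0.004,-0.447,0.01],"spin":-1.945},
  {"grip":-0.3,"linear":[0.004,-0.447,0.01],"spin":-1.945},
  {"grip":-0.3,"linear":[0.004,-0.447,0.01],"spin":-1.945},
  {"grip":-0.3,"linear":[0.004,-0.447,0.01],"spin":-1.945},
])

```text
clock: 14.73
ee_pos: [0.4844, 0.3743, 0.2425]
orientation: [-3.139, 0.0, 2.096]
contact_force: [0.2, -0.2, -0.5]
grip_width: 0.0554
gripper_force: 0.0
```

Run:
```python
from h import *
s=robot.sense(); print(s["ee_pos"],s["orientation"],s["qpos"],s["clock"]); im=robot.get_image("wrist"); np.save("w8.npy",np.r_[s["ee_pos"],s["orientation"]])
sd=robot.get_image("side");sc=robot.get_image("scene")
cv2.imwrite("pics/w8raw.png",im)
a=cv2.resize(im,(560,420),interpolation=2)
b=cv2.resize(sd[270:384,180:260],(240,342)); 
W=np.zeros((600,800,3),np.uint8); W[:420,:560]=a; W[:342,560:]=b; W[420:600,:308]=cv2.resize(sc[190:260,330:450],(308,180))
cv2.imwrite("pics/w8.png",W); cv2.imwrite("pics/sd8.png",sd); cv2.imwrite("pics/sc8.png",sc)
```

```text
[0.48442553 0.37431459 0.24246182] [-3.13906099e+00  1.01095261e-04  2.09564380e+00] [ 5.52330331e-01  2.50158074e-01 -3.69922422e-02  1.28617949e+00
 -3.14883434e-05  1.59827935e+00] 14.7333
```

View pics/w8.png

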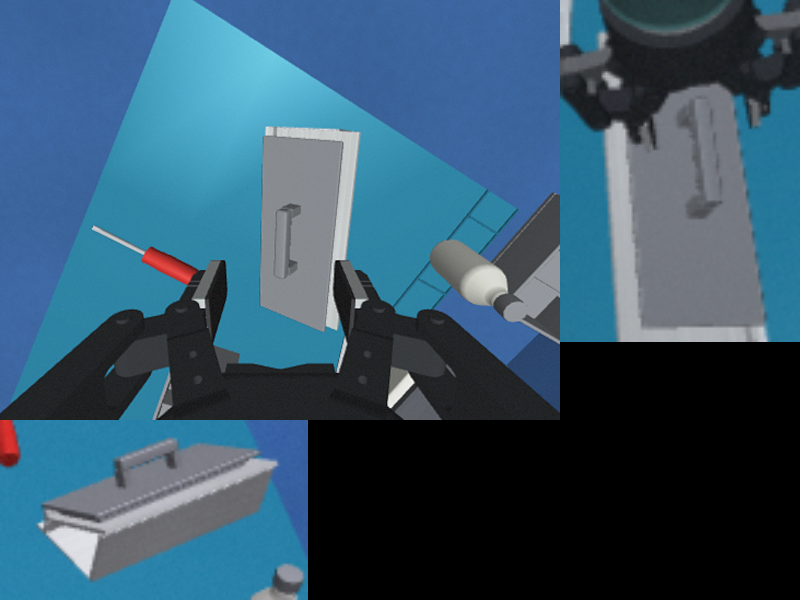

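```bash
cat > lid.py <<'E'
from h import *
from scipy.optimize import least_squares
np.set_printoptions(precision=4,suppress=True)
a=np.load("w8.npy"); W=cam("wrist",dict(ee_pos=a[:3],orientation=a[3:]))
px=np.array([(263,135),(343,142),(325,330),(260,304)])/1.09375
L=np.array([(-48,113,0),(48,113,0),(48,-113,0),(-48,-113,0)])/1e3
def T(p): return Rn.from_euler("z",p[3]).as_matrix()@Rn.from_euler("y",-np.radians(32)).as_matrix(), np.array(p[:3])
def res(p):
    R,t=T(p); return (proj(W,L@R.T+t)-px).ravel()
o=least_squares(res,[.51,.33,.06,.526]); R,t=T(o.x)
print("plate centre,yaw",o.x,"res px",o.fun.reshape(-1,2))
h=t+R[:,2]*.025; print("handle",h)
B=np.array([(x,y,z) for z in(32,18) for x in(-7,7) for y in(40,-40)])/1e3
print("bar corners in view px",(proj(W,B@R.T+t)*1.09375).round(0).tolist())
for n in("scene","side"): print(n,proj(cam(n),np.vstack([L,B[:4]])@R.T+t).round(1).tolist())
E
python3 lid.py
```

```text
plate centre,yaw [0.5277 0.3353 0.0532 0.4894] res px [[ 0.509   0.381 ]
 [-0.3454 -0.6199]
 [-0.5606  0.4922]
 [ 0.5038 -0.1507]]
handle [0.516  0.329  0.0744]
bar corners in view px [[276.0, 209.0], [274.0, 275.0], [288.0, 211.0], [285.0, 279.0], [283.0, 206.0], [281.0, 270.0], [294.0, 208.0], [291.0, 274.0]]
scene [[407.8, 200.0], [432.2, 202.8], [368.0, 228.4], [346.2, 223.8], [396.4, 197.9], [374.1, 206.4], [399.9, 198.3], [377.4, 206.9]]
side [[247.9, 377.2], [207.0, 378.1], [198.9, 278.2], [233.8, 282.5], [233.6, 336.6], [229.0, 302.1], [227.9, 336.3], [223.6, 301.6]]
```

```bash
python3 -c "
from h import *
s=robot.sense(); print(delta(s,(.517,.3295,.066)), s['orientation'][2]-2.06)"
```

```text
[-0.05497807  0.00517621  0.17757478] 0.03577988022049494
```

Emit:
send_rows([
  {"grip":0.29,"linear":[-0.03,0.003,0.01],"spin":0.02},
  {"grip":0.29,"linear":[-0.055,0.005,0.03],"spin":0.036},
  {"grip":0.29,"linear":[-0.055,0.005,0.06],"spin":0.036},
  {"grip":0.29,"linear":[-0.055,0.005,0.1],"spin":0.036},
  {"grip":0.29,"linear":[-0.055,0.005,0.12],"spin":0.036},
  {"grip":0.29,"linear":[-0.055,0.005,0.12],"spin":0.036},
  {"grip":0.29,"linear":[-0.055,0.005,0.12],"spin":0.036},
  {"grip":0.29,"linear":[-0.055,0.005,0.12],"spin":0.036},
], grip_force=30)

```text
clock: 15.55
ee_pos: [0.5183, 0.3305, 0.1256]
orientation: [3.139, 0.0, 2.06]
contact_force: [-0.9, -0.1, 0.0]
grip_width: 0.0303
gripper_force: 0.0
```

```bash
python3 -c "
from h import *
s=robot.sense(); print(delta(s,(.517,.3295,.066)), s['orientation'],s['grip_width'])"
```

```text
[-0.00024998 -0.00175922  0.059637  ] [3.13867797e+00 4.80996484e-05 2.06046020e+00] 0.030273309992318545
```

Emit:
send_rows([
  {"grip":0.29,"linear":[0,-0.0015,0.02],"spin":0},
  {"grip":0.29,"linear":[0,-0.0015,0.04],"spin":0},
  {"grip":0.29,"linear":[0,-0.0015,0.05],"spin":0},
  {"grip":0.29,"linear":[0,-0.0015,0.056],"spin":0},
  {"grip":0.29,"linear":[0,-0.0015,0.058],"spin":0},
  {"grip":0.29,"linear":[0,-0.0015,0.058],"spin":0},
  {"grip":0.29,"linear":[0,-0.0015,0.058],"spin":0},
])

```text
clock: 16.13
ee_pos: [0.5166, 0.3298, 0.0671]
orientation: [3.139, 0.0, 2.061]
contact_force: [-0.5, 0.6, 0.0]
grip_width: 0.0301
gripper_force: 0.0
```

No contact. Close.

Emit:
send_rows([
  {"grip":0.8,"linear":[0,0,0],"spin":0},
  {"grip":0.8,"linear":[0,0,0],"spin":0},
  {"grip":0.8,"linear":[0,0,0],"spin":0},
  {"grip":0.8,"linear":[0,0,0],"spin":0},
  {"grip":0.8,"linear":[0,0,0],"spin":0},
  {"grip":0.8,"linear":[0,0,0],"spin":0},
])

```text
clock: 16.63
ee_pos: [0.5139, 0.3283, 0.0669]
orientation: [-3.138, 0.0, 2.061]
contact_force: [-6.1, -3.2, 6.7]
grip_width: 0.017
gripper_force: 29.1
```

Emit:
send_rows([
  {"grip":0.8,"linear":[0,-0.003,-0.005],"spin":0},
  {"grip":0.8,"linear":[0,-0.006,-0.01],"spin":0},
  {"grip":0.8,"linear":[0,-0.012,-0.02],"spin":0},
  {"grip":0.8,"linear":[0,-0.02,-0.035],"spin":0},
  {"grip":0.8,"linear":[0,-0.025,-0.06],"spin":0},
  {"grip":0.8,"linear":[0,-0.025,-0.085],"spin":0},
  {"grip":0.8,"linear":[0,-0.025,-0.085],"spin":0},
  {"grip":0.8,"linear":[0,-0.025,-0.085],"spin":0},
])

```text
clock: 17.3
ee_pos: [0.4952, 0.3183, 0.1535]
orientation: [3.136, 0.0, 2.061]
contact_force: [0.6, 0.5, -3.2]
grip_width: 0.0168
gripper_force: 29.6
```

Emit:
send_rows([
  {"grip":1.0,"linear":[0,0,0],"spin":0},
  {"grip":1.0,"linear":[0,0,0],"spin":0},
  {"grip":1.0,"linear":[0,0,0],"spin":0},
  {"grip":1.0,"linear":[0,0,-0.03],"spin":0},
  {"grip":1.0,"linear":[0,0,-0.06],"spin":0},
  {"grip":1.0,"linear":[0,0,-0.06],"spin":0},
  {"grip":1.0,"linear":[0,0,-0.06],"spin":0},
], grip_force=110)

```text
clock: 17.88
ee_pos: [0.4948, 0.3181, 0.212]
orientation: [3.138, 0.0, 2.061]
contact_force: [-1.5, 0.1, -2.1]
grip_width: 0.0134
gripper_force: 108.0
```

Run:
```python
from h import *
s=robot.sense(); print(s["ee_pos"],s["grip_width"],s["gripper_force"],s["torque"]); im=robot.get_image("wrist"); cv2.imwrite("pics/w9.png",im); np.save("w9.npy",np.r_[s["ee_pos"],s["orientation"]])
# print edges of lid: greyish segmentation around the bar
hsv=cv2.cvtColor(im,cv2.COLOR_BGR2HSV); m=((hsv[...,1]<40)&(hsv[...,2]>90)&(hsv[...,2]<200)).astype(np.uint8)
n,l,st,c=cv2.connectedComponentsWithStats(m)
for i in range(1,n):
    if st[i,4]>500:
        cc=max(cv2.findContours((l==i).astype(np.uint8),0,1)[0],key=cv2.contourArea)
        print(st[i],c[i].round(),im[l==i].mean(0).round(),cv2.approxPolyDP(cc,4,True)[:,0].tolist())
```

```text
[0.49481614 0.31806666 0.2120257 ] 0.013380856721208553 107.95770049095154 [-0.01712743  0.04491579 -0.01400703]
[  209    21   180   316 39143] [294. 153.] [144. 139. 135.] [[385, 21], [209, 46], [218, 246], [231, 243], [226, 267], [234, 273], [229, 268], [236, 267], [237, 275], [239, 240], [243, 244], [242, 308], [237, 304], [236, 333], [276, 332], [267, 283], [271, 240], [275, 267], [285, 267], [281, 243], [289, 242], [308, 279], [322, 283], [330, 275], [355, 282], [388, 31]]
[ 425  181   87   65 2837] [467. 213.] [129. 134. 133.] [[511, 181], [495, 200], [442, 184], [427, 195], [425, 207], [437, 215], [428, 213], [436, 219], [440, 213], [441, 222], [443, 215], [451, 223], [444, 224], [452, 229], [453, 222], [460, 227], [455, 231], [475, 243], [502, 244], [511, 223], [494, 230], [474, 218], [490, 204], [511, 210], [496, 200]]
[ 384  268  128   62 2368] [434. 297.] [115. 119. 119.] [[384, 300], [412, 319], [436, 291], [511, 329], [503, 314], [413, 268]]
[ 427  307   85   70 2755] [474. 340.] [102.  96.  92.] [[427, 326], [502, 376], [511, 370], [511, 340], [445, 307]]
```

```bash
cat > held.py <<'E'
from h import *
import sys
from scipy.optimize import least_squares
np.set_printoptions(precision=4,suppress=True)
c=robot.calibration("wrist"); f,cx,cy,_=cam("wrist",robot.sense()); Vt=np.linalg.inv(c["T_tool_cam"]); W=(f,cx,cy,Vt)
def pose(p): # lid in tool frame: lid x=tool y, lid y=tool x, lid z=-tool z
    R0=np.array([[0,1,0],[1,0,0],[0,0,-1.]]); 
    return R0@Rn.from_euler("z",p[4]).as_matrix()@Rn.from_euler("y",-p[3]).as_matrix(), np.array(p[:3])
def line(q,a,b):
    d=(b-a)/np.linalg.norm(b-a); return d[0]*(q[1]-a[1])-d[1]*(q[0]-a[0])
def fit(TL,TR,Ls,Rs):
    L=np.array([(-48,113,-25),(48,113,-25),(48,-113,-25),(-48,-113,-25)])/1e3
    def res(p):
        R,t=pose(p); u=proj(W,L@R.T+t)
        return np.r_[u[0]-TL,u[1]-TR,[line(q,u[0],u[3]) for q in Ls],[line(q,u[1],u[2]) for q in Rs],(p[1])*300,(p[2]+.008)*100]
    o=least_squares(res,[0,0,-.008,.3,0]); return o.x,o.fun
if __name__=="__main__":
    print(fit((209,46),(387,21),[(218,246),(213.5,146)],[(355,282),(371,150)]))
E
python3 held.py
python3 - <<'E'
import cv2,numpy as np
im=cv2.imread("pics/w9.png").astype(int)
for r in (60,120,180,230):
    g=im[r].mean(1); s=im[r].max(1)-im[r].min(1); lo=np.where(s<40)[0]; print(r,lo.min(),lo.max(),[ (int(x),int(g[x])) for x in range(200,400,8)])
E
```

```text
(array([ 0.0001,  0.0016, -0.0083,  0.5326,  0.0017]), array([-0.3666,  0.1543,  0.2921, -0.058 ,  0.3948,  0.0106, -0.5186,
        0.0691,  0.4896, -0.0274]))
60 209 384 [(200, 151), (208, 124), (216, 140), (224, 141), (232, 139), (240, 139), (248, 141), (256, 140), (264, 139), (272, 141), (280, 140), (288, 143), (296, 141), (304, 142), (312, 142), (320, 144), (328, 141), (336, 142), (344, 143), (352, 144), (360, 142), (368, 144), (376, 142), (384, 113), (392, 101)]
120 212 376 [(200, 136), (208, 136), (216, 139), (224, 138), (232, 140), (240, 138), (248, 138), (256, 139), (264, 141), (272, 141), (280, 141), (288, 143), (296, 143), (304, 140), (312, 142), (320, 143), (328, 144), (336, 143), (344, 143), (352, 141), (360, 142), (368, 143), (376, 119), (384, 118), (392, 118)]
180 215 511 [(200, 118), (208, 120), (216, 140), (224, 140), (232, 138), (240, 139), (248, 140), (256, 133), (264, 79), (272, 79), (280, 80), (288, 85), (296, 141), (304, 140), (312, 140), (320, 142), (328, 141), (336, 140), (344, 144), (352, 143), (360, 143), (368, 126), (376, 116), (384, 115), (392, 115)]
230 155 511 [(200, 117), (208, 114), (216, 98), (224, 139), (232, 141), (240, 101), (248, 139), (256, 144), (264, 111), (272, 138), (280, 140), (288, 140), (296, 139), (304, 140), (312, 142), (320, 142), (328, 141), (336, 142), (344, 142), (352, 145), (360, 148), (368, 112), (376, 113), (384, 113), (392, 113)]
```

Emit:
send_rows([
  {"grip":1,"linear":[-0.02,-0.009,0],"spin":0.03},
  {"grip":1,"linear":[-0.05,-0.023,0],"spin":0.08},
  {"grip":1,"linear":[-0.08,-0.036,0],"spin":0.13},
  {"grip":1,"linear":[-0.11,-0.05,0],"spin":0.18},
  {"grip":1,"linear":[-0.14,-0.064,0],"spin":0.23},
  {"grip":1,"linear":[-0.17,-0.077,0],"spin":0.28},
  {"grip":1,"linear":[-0.2,-0.091,0],"spin":0.338},
  {"grip":1,"linear":[-0.23,-0.104,0],"spin":0.338},
  {"grip":1,"linear":[-0.26,-0.118,0],"spin":0.338},
  {"grip":1,"linear":[-0.29,-0.132,0.01],"spin":0.338},
  {"grip":1,"linear":[-0.305,-0.138,0.03],"spin":0.338},
  {"grip":1,"linear":[-0.305,-0.138,0.06],"spin":0.338},
  {"grip":1,"linear":[-0.305,-0.138,0.06],"spin":0.338},
  {"grip":1,"linear":[-0.305,-0.138,0.06],"spin":0.338},
  {"grip":1,"linear":[-0.305,-0.138,0.06],"spin":0.338},
], grip_force=60)

```text
clock: 19.18
ee_pos: [0.5147, -0.0161, 0.1504]
orientation: [-3.14, -0.001, 1.723]
contact_force: [-0.8, -0.4, -1.2]
grip_width: 0.0137
gripper_force: 107.9
```

Run:
```python
from h import *
s=robot.sense(); print(s["ee_pos"],s["orientation"],s["grip_width"],s["contact_force"]); print(delta(s,(.5162,-.0161,.117)))
im=robot.get_image("wrist"); cv2.imwrite("pics/w10.png",im)
hsv=cv2.cvtColor(im,cv2.COLOR_BGR2HSV); m=((hsv[...,1]<40)&(hsv[...,2]>125)&(hsv[...,2]<200)).astype(np.uint8)
n,l,st,c=cv2.connectedComponentsWithStats(m); i=1+st[1:,4].argmax()
cc=max(cv2.findContours((l==i).astype(np.uint8),0,1)[0],key=cv2.contourArea); print(st[i],cv2.approxPolyDP(cc,4,True)[:,0].tolist())
for r in (60,100,140,180):
    x=np.where(l[r]==i)[0]; print(r,x.min(),x.max())
```

```text
[ 0.5147227  -0.01610101  0.15042196] [-3.13980113e+00 -7.10866230e-04  1.72335818e+00] 0.013713663138512357 [-0.83993608 -0.39971787 -1.18121743]
[-0.00024727  0.00152017  0.03341912]
[  209    21   180   262 33517] [[387, 22], [209, 46], [218, 246], [239, 233], [242, 189], [258, 185], [251, 183], [265, 176], [287, 178], [289, 196], [274, 206], [274, 188], [260, 186], [273, 191], [272, 233], [295, 248], [307, 278], [323, 282], [329, 275], [342, 275], [355, 281]]
60 209 383
100 211 378
140 213 373
180 215 368
```

Emit:
send_rows([
  {"grip":0.8,"linear":[0,0.0015,0.015],"spin":0},
  {"grip":0.8,"linear":[0,0.0015,0.03],"spin":0},
  {"grip":0.8,"linear":[0,0.0015,0.04],"spin":0},
  {"grip":0.8,"linear":[0,0.0015,0.046],"spin":0},
  {"grip":0.8,"linear":[0,0.0015,0.048],"spin":0},
  {"grip":0.8,"linear":[0,0.0015,0.048],"spin":0},
  {"grip":0.8,"linear":[0,0.0015,0.048],"spin":0},
], grip_force=25)

```text
clock: 19.82
ee_pos: [0.5174, -0.0163, 0.1035]
orientation: [3.141, 0.0, 1.723]
contact_force: [0.3, -0.9, -1.4]
grip_width: 0.0135
gripper_force: 107.9
```

Emit:
send_rows([
  {"grip":0.66,"linear":[0,0,0],"spin":0},
  {"grip":0.66,"linear":[0,0,0],"spin":0},
  {"grip":0.66,"linear":[0,0,0],"spin":0},
], grip_force=30)

```text
clock: 20.07
ee_pos: [0.5173, -0.0165, 0.1034]
orientation: [3.141, 0.0, 1.723]
contact_force: [-0.3, -0.1, -1.9]
grip_width: 0.0152
gripper_force: 77.4
```

Emit:
send_rows([
  {"grip":0.62,"linear":[0,0,0],"spin":0},
  {"grip":0.62,"linear":[0,0,0],"spin":0},
  {"grip":0.62,"linear":[0,0,0],"spin":0},
], grip_force=30)

```text
clock: 20.32
ee_pos: [0.5169, -0.0164, 0.1029]
orientation: [3.141, 0.0, 1.723]
contact_force: [-1.0, 0.1, -0.5]
grip_width: 0.0163
gripper_force: 41.8
```

Emit:
send_rows([
  {"grip":0.62,"linear":[0,0,0.002],"spin":0},
  {"grip":0.62,"linear":[0,0,0.004],"spin":0},
  {"grip":0.62,"linear":[0,0.001,0.006],"spin":0},
  {"grip":0.62,"linear":[0,0.002,0.008],"spin":0},
  {"grip":0.62,"linear":[0,0.002,0.008],"spin":0},
])

```text
clock: 20.73
ee_pos: [0.5193, -0.016, 0.095]
orientation: [3.141, -0.0, 1.723]
contact_force: [-1.4, -0.3, 2.4]
grip_width: 0.0164
gripper_force: 38.2
```

Emit:
send_rows([
  {"grip":0.62,"linear":[0,0.003,0.002],"spin":0},
  {"grip":0.62,"linear":[0,0.006,0.004],"spin":0},
  {"grip":0.62,"linear":[0,0.009,0.006],"spin":0},
  {"grip":0.62,"linear":[0,0.011,0.008],"spin":0},
  {"grip":0.62,"linear":[0,0.011,0.008],"spin":0},
  {"grip":0.62,"linear":[0,0.011,0.008],"spin":0},
])

```text
clock: 21.23
ee_pos: [0.5304, -0.0144, 0.0867]
orientation: [3.141, 0.0, 1.723]
contact_force: [0.5, 0.7, -0.5]
grip_width: 0.0163
gripper_force: 0.6
```

```bash
cat > look.py <<'E'
from held import *
s=robot.sense(); print(s["ee_pos"],s["grip_width"],s["contact_force"],s["torque"],s["clock"])
im=robot.get_image("wrist"); cv2.imwrite(f"pics/k{s['clock']:.1f}.png",im)
hsv=cv2.cvtColor(im,cv2.COLOR_BGR2HSV); m=((hsv[...,1]<40)&(hsv[...,2]>125)&(hsv[...,2]<200)).astype(np.uint8)
n,l,st,c=cv2.connectedComponentsWithStats(m); i=1+st[1:,4].argmax(); M=l==i
rows=list(range(70,190,20)); Ls=[(np.where(M[r])[0].min(),r) for r in rows]; Rs=[(np.where(M[r])[0].max()+1,r) for r in rows]
cc=max(cv2.findContours(M.astype(np.uint8),0,1)[0],key=cv2.contourArea)[:,0]
TL=cc[(cc[:,0]+cc[:,1]).argmin()]; TR=cc[(-cc[:,0]+cc[:,1]).argmin()]; print(st[i],TL,TR,Ls[0],Ls[-1],Rs[0],Rs[-1])
x,fn=fit(TL,TR,Ls,Rs); print("bar in tool, tilt, yaw",x,"tiltdeg",np.degrees(x[3]),"res",abs(fn).max())
E
python3 look.py
```

```text
[ 0.5304 -0.0144  0.0867] 0.0162523950316114 [ 0.4714  0.6635 -0.5483] [ 0.0407 -0.2194  0.0587] 21.2333
[  179    35   182   249 33425] [179  42] [360  36] (np.int64(181), 70) (np.int64(188), 170) (np.int64(358), 70) (np.int64(347), 170)
bar in tool, tilt, yaw [-0.0001  0.0014 -0.0055  0.1502 -0.0024] tiltdeg 8.604365561942512 res 1.3029712998583136
```

Emit:
send_rows([
  {"grip":0.65,"linear":[0,0.003,0],"spin":0},
  {"grip":0.68,"linear":[0,0.005,0],"spin":0},
  {"grip":0.75,"linear":[0,0.005,0],"spin":0},
  {"grip":0.75,"linear":[0,0.005,0],"spin":0},
  {"grip":0.75,"linear":[0,0.005,0],"spin":0},
  {"grip":0.75,"linear":[0,0.005,-0.01],"spin":0},
  {"grip":0.75,"linear":[0,0.005,-0.02],"spin":0},
  {"grip":0.75,"linear":[0,0.005,-0.02],"spin":0},
  {"grip":0.75,"linear":[0,0.005,-0.02],"spin":0},
], grip_force=40)

```text
clock: 22.03
ee_pos: [0.5357, -0.0138, 0.1083]
orientation: [3.139, 0.001, 1.723]
contact_force: [1.4, 0.1, -1.6]
grip_width: 0.0132
gripper_force: 41.2
```

```bash
python3 look.py; python3 -c "
from h import *
s=robot.sense(); print(delta(s,(.5395,-.0125,.082)),s['orientation'],s['gripper_force'])"
```

```text
[ 0.5357 -0.0138  0.1083] 0.013236453195751813 [ 1.364   0.1077 -1.5929] [0.0265 0.021  0.0422] 22.0333
[  169    38   182   246 33735] [170  40] [350  39] (np.int64(171), 70) (np.int64(180), 170) (np.int64(348), 70) (np.int64(339), 170)
bar in tool, tilt, yaw [-0.      0.0011 -0.0047  0.0294 -0.001 ] tiltdeg 1.6833772500046464 res 1.136273174370217
[0.00053202 0.00454281 0.0256167 ] [3.14032653e+00 3.90959470e-04 1.72281353e+00] 41.15826726425439
```

Emit:
send_rows([
  {"grip":0.75,"linear":[0.0005,0.0035,0.002],"spin":0},
  {"grip":0.75,"linear":[0.0005,0.0035,0.006],"spin":0},
  {"grip":0.75,"linear":[0.0005,0.0035,0.011],"spin":0},
  {"grip":0.75,"linear":[0.0005,0.0035,0.015],"spin":0},
  {"grip":0.75,"linear":[0.0005,0.0035,0.018],"spin":0},
  {"grip":0.75,"linear":[0.0005,0.0035,0.02],"spin":0},
  {"grip":0.75,"linear":[0.0005,0.0035,0.02],"spin":0},
])

```text
clock: 22.67
ee_pos: [0.5373, -0.0125, 0.0859]
orientation: [-3.14, -0.0, 1.723]
contact_force: [-0.3, 0.7, -1.3]
grip_width: 0.013
gripper_force: 41.2
```

Emit:
send_rows([
  {"grip":0.75,"linear":[0,0.001,0.001],"spin":0},
  {"grip":0.75,"linear":[0,0.001,0.002],"spin":0},
  {"grip":0.75,"linear":[0,0.001,0.003],"spin":0},
  {"grip":0.75,"linear":[0,0.001,0.003],"spin":0},
])

```text
clock: 23.0
ee_pos: [0.5391, -0.0125, 0.0838]
orientation: [3.142, -0.0, 1.723]
contact_force: [0.5, -0.1, -1.8]
grip_width: 0.0132
gripper_force: 41.2
```

Emit:
send_rows([
  {"grip":0.75,"linear":[0,0,0.001],"spin":0},
  {"grip":0.75,"linear":[0,0,0.002],"spin":0},
  {"grip":0.75,"linear":[0,0,0.003],"spin":0},
  {"grip":0.75,"linear":[0,0,0.003],"spin":0},
])

```text
clock: 23.33
ee_pos: [0.5402, -0.0124, 0.0817]
orientation: [3.139, 0.0, 1.723]
contact_force: [1.2, 1.5, 2.4]
grip_width: 0.013
gripper_force: 40.5
```

Emit:
send_rows([
  {"grip":0.5,"linear":[0,0,0],"spin":0},
  {"grip":0.3,"linear":[0,0,0],"spin":0},
  {"grip":0.3,"linear":[0,0,0],"spin":0},
  {"grip":0.3,"linear":[0,0,0],"spin":0},
  {"grip":0.3,"linear":[0,0,-0.01],"spin":0},
  {"grip":0.3,"linear":[0,0,-0.03],"spin":0},
  {"grip":0.3,"linear":[0,0,-0.07],"spin":0},
  {"grip":0.3,"linear":[0.03,0,-0.1],"spin":0},
  {"grip":0.3,"linear":[0.06,0,-0.13],"spin":0},
  {"grip":0.3,"linear":[0.06,0,-0.15],"spin":0},
  {"grip":0.3,"linear":[0.06,0,-0.15],"spin":0},
  {"grip":0.3,"linear":[0.06,0,-0.15],"spin":0},
  {"grip":0.3,"linear":[0.06,0,-0.15],"spin":0},
])

```text
clock: 24.42
ee_pos: [0.5295, 0.0467, 0.2305]
orientation: [-3.141, 0.0, 1.723]
contact_force: [0.1, 0.6, -1.0]
grip_width: 0.03
gripper_force: 0.0
```

```bash
cat > fin.py <<'E'
from h import *
from scipy.optimize import least_squares
np.set_printoptions(precision=4,suppress=True)
s=robot.sense(); print(s["ee_pos"],s["orientation"]); im=robot.get_image("wrist"); W=cam("wrist",s); cv2.imwrite("pics/fin.png",im)
hsv=cv2.cvtColor(im,cv2.COLOR_BGR2HSV); m=((hsv[...,1]<50)&(hsv[...,2]>115)&(hsv[...,2]<200)).astype(np.uint8)
n,l,st,c=cv2.connectedComponentsWithStats(m); 
for i in range(1,n):
    if st[i,4]>3000:
        cc=max(cv2.findContours((l==i).astype(np.uint8),0,1)[0],key=cv2.contourArea); q=cv2.approxPolyDP(cc,6,True)[:,0]; print(st[i],q.tolist())
L=np.array([(-48,113,0),(48,113,0),(48,-113,0),(-48,-113,0)])/1e3
R=Rn.from_euler("z",.152).as_matrix(); print("expected",proj(W,L@R.T+[.540,-.0125,.064]).round(1).tolist())
E
python3 fin.py
```

```text
[0.5295 0.0467 0.2305] [-3.1409  0.0001  1.7227]
[  215   132    86   170 11896] [[216, 132], [219, 233], [230, 235], [225, 301], [286, 301], [281, 236], [295, 237], [300, 133]]
expected [[213.5, 132.1], [300.6, 132.0], [292.4, 302.9], [221.4, 302.8]]
```

```bash
python3 - <<'E'
from h import *
from scipy.optimize import least_squares
np.set_printoptions(precision=4,suppress=True)
s=robot.sense(); im=cv2.imread("pics/fin.png"); W=cam("wrist",s); hs=im.astype(int); sat=(hs.max(2)-hs.min(2)).astype(float)
def cross(v,th=55):  # first index where saturation falls below th, subpixel
    i=np.where((v[:-1]>=th)&(v[1:]<th))[0]; return i[-1]+(v[i[-1]]-th)/(v[i[-1]]-v[i[-1]+1]) if len(i) else np.nan
P={0:[],1:[],2:[],3:[]} # left,right,top,bottom
for r in range(140,225,8):
    P[0].append((cross(sat[r,190:256])+190,r)); P[1].append((320-cross(sat[r,320:256:-1]),r))
for c in range(232,240,3): P[2].append((c,cross(sat[100:150,c])+100))
for c in list(range(222,244,4))+list(range(268,296,4)): P[2].append((c,cross(sat[100:150,c])+100))
for c in range(240,275,4): P[3].append((c,340-cross(sat[340:285:-1,c])))
for k in P: P[k]=np.array([p for p in P[k] if not np.isnan(p).any()]); print(k,len(P[k]),P[k][[0,-1]].tolist() if len(P[k]) else "")
L=np.array([(-48,113,0),(48,113,0),(48,-113,0),(-48,-113,0)])/1e3; E={0:(0,3),1:(1,2),2:(0,1),3:(3,2)}
def res(p):
    R=Rn.from_euler("ZYX",[p[3],p[4],p[5]]).as_matrix(); u=proj(W,L@R.T+p[:3]); o=[]
    for k,(a,b) in E.items():
        if len(P[k]):
            d=(u[b]-u[a])/np.linalg.norm(u[b]-u[a]); q=P[k]-u[a]; o+=list(np.clip(d[0]*q[:,1]-d[1]*q[:,0],-3,3))
    return np.array(o)
o=least_squares(res,[.54,-.0125,.064,.152,0,0],loss="soft_l1"); print(o.x,abs(o.fun).mean())
E
python3 - <<'E'
import sys; sys.path.insert(0,".")
from h import *
L=np.array([(-48,113,0),(48,113,0),(48,-113,0),(-48,-113,0)])/1e3; R=Rn.from_euler("z",.152).as_matrix()
for n in("scene","side"):
    im=robot.get_image(n); cv2.imwrite(f"pics/f_{n}.png",im); print(n,proj(cam(n),L@R.T+[.540,-.0125,.064]).round(1).tolist())
    hs=im.astype(int); m=((hs.max(2)-hs.min(2)<30)&(hs.mean(2)>60)).astype(np.uint8)
    k,l,st,c=cv2.connectedComponentsWithStats(m); u=proj(cam(n),(.56,.05,.064))[0].astype(int); i=l[u[1],u[0]]
    cc=max(cv2.findContours((l==i).astype(np.uint8),0,1)[0],key=cv2.contourArea); print(i,st[i],cv2.approxPolyDP(cc,2,True)[:,0].tolist())
E
```

```text
0 11 [[214.7008547008547, 140.0], [218.3815789473684, 220.0]]
1 11 [[300.5242718446602, 140.0], [296.5360824742268, 220.0]]
2 16 [[232.0, 129.52830188679246], [292.0, 130.5568181818182]]
3 9 [[240.0, 301.9767441860465], [272.0, 302.0]]
[ 0.5393 -0.0102  0.0619  0.1488  0.003  -0.0209] 0.09113043943011469
scene [[300.6, 197.3], [308.9, 219.9], [225.2, 227.8], [221.3, 204.2]]
44 [ 221  199   87   44 3095] [[300, 200], [221, 205], [226, 242], [304, 235], [307, 219]]
side [[274.2, 241.8], [238.4, 237.3], [252.8, 176.3], [284.0, 179.7]]
78 [ 239  174   45   80 2494] [[250, 174], [251, 189], [239, 236], [242, 249], [272, 253], [283, 181], [271, 180], [269, 185], [268, 177], [265, 176], [264, 179], [254, 178], [252, 184]]
```

Emit:
send_rows([
  {"grip":1,"linear":[-0.03,0.0,0.02],"spin":0},
  {"grip":1,"linear":[-0.059,0.001,0.05],"spin":0},
  {"grip":1,"linear":[-0.059,0.001,0.08],"spin":0},
  {"grip":1,"linear":[-0.059,0.001,0.105],"spin":0},
  {"grip":1,"linear":[-0.059,0.001,0.12],"spin":0},
  {"grip":1,"linear":[-0.059,0.001,0.128],"spin":0},
  {"grip":1,"linear":[-0.059,0.001,0.13],"spin":0},
  {"grip":1,"linear":[-0.059,0.001,0.13],"spin":0},
  {"grip":1,"linear":[-0.059,0.001,0.13],"spin":0},
], grip_force=30)

```text
clock: 25.32
ee_pos: [0.5407, -0.0114, 0.1016]
orientation: [3.14, 0.0, 1.723]
contact_force: [0.5, -0.6, 0.8]
grip_width: 0.0001
gripper_force: 0.0
```

Emit:
send_rows([
  {"grip":1,"linear":[0,0,0.002],"spin":0},
  {"grip":1,"linear":[0,0,0.004],"spin":0},
  {"grip":1,"linear":[0,0,0.005],"spin":0},
  {"grip":1,"linear":[0,0,0.005],"spin":0},
])

```text
clock: 25.65
ee_pos: [0.54, -0.0113, 0.0961]
orientation: [3.141, 0.0, 1.723]
contact_force: [-0.3, -0.3, 0.0]
grip_width: 0.0
gripper_force: 0.0
```

Emit:
send_rows([
  {"grip":1,"linear":[0,0,0.001],"spin":0},
  {"grip":1,"linear":[0,0,0.002],"spin":0},
  {"grip":1,"linear":[0,0,0.003],"spin":0},
  {"grip":1,"linear":[0,0,0.003],"spin":0},
])

```text
clock: 25.98
ee_pos: [0.5401, -0.0113, 0.096]
orientation: [3.141, 0.0, 1.723]
contact_force: [-7.2, 1.1, 18.2]
grip_width: -0.0001
gripper_force: 9.0
```

Emit:
send_rows([
  {"grip":1,"linear":[0,0,-0.01],"spin":0},
  {"grip":1,"linear":[0,0,-0.04],"spin":0},
  {"grip":1,"linear":[0,0,-0.08],"spin":0},
  {"grip":1,"linear":[0,0,-0.12],"spin":0},
  {"grip":1,"linear":[0,0,-0.14],"spin":0},
  {"grip":1,"linear":[0,0,-0.14],"spin":0},
  {"grip":1,"linear":[0,0,-0.14],"spin":0},
  {"grip":1,"linear":[0,0,-0.14],"spin":0},
])

```text
clock: 26.65
ee_pos: [0.5392, -0.0112, 0.232]
orientation: [-3.14, -0.0, 1.723]
contact_force: [-1.0, -0.2, -0.4]
grip_width: -0.0
gripper_force: 0.0
```

```bash
python3 -c "
from workcell import robot
print(robot.sense()['ee_pos']); print(robot.sign_off())"
```

```text
[ 0.53921081 -0.01121647  0.23201073]
the job is handed in; nothing more can be done
None
```

I handed the job in at about 27 s (the result isn't reported back): the weight is upright in the big round holder, the blocks are flat in separate compartments, and the lid took an 18 N press with its bar at the seated height.

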